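# Park the wooden toys with their own kind

### The job

Put the four wooden toy vehicles left on the hall bench away: park each one in the beech tray that already holds a vehicle of its own kind (pickup, tractor, ambulance or crane), in the middle of the tray's empty front bay, standing on its wheels and straight along the tray, nose to either end. Do not knock the cactus pot or the key bowl.

Things in the scene. Friction and masses are not known exactly. Their poses are not given: they have to be found in the camera images.
- pickup_mid (a point): Loose unpainted wooden pickup truck, 100 long x 44 wide x 50 high: low cab a little ahead of the middle, open load bed behind it with thin side boards; its sides are flat and 44 wide from 9 to 28 above its underside (mm). Wheels fixed. The point is its centre, half-way up (25 above its underside); x to its nose, z up. 100 to 250 g.
- tractor_mid (a point): Loose unpainted wooden farm tractor, 80 long x 48 wide x 58 high: two big rear wheels of 40 diameter (their outer faces, 48 apart, reach from 33 behind the middle to 7 ahead of it), small front wheels, narrow bonnet in front, square cab with flat roof behind (mm). Wheels fixed. The point is its centre, half-way up (29 above its underside); x to its nose, z up. 100 to 250 g.
- ambulance_mid (a point): Loose unpainted wooden ambulance, 98 long x 44 wide x 54 high: tall closed box body from the rear to past the middle, with a raised cross and a light bar on its roof, lower cab in front; flat sides 44 wide (mm). Wheels fixed. The point is its centre, half-way up (27 above its underside); x to its nose, z up. 100 to 250 g.
- crane_mid (a point): Loose unpainted wooden crane truck, 104 long x 44 wide x 60 high: square machine house in the middle with flat sides 44 wide from 9 to 45 above its underside, slim boom lying lengthwise over the top, hook at its front end (mm). Wheels fixed. The point is its centre, half-way up (30 above its underside); x to its nose, z up. 100 to 250 g.
- pickup_bay (a point): Centre of the empty front bay of the fixed tray whose rear half holds the blue die-cast pickup, on the tray floor, 8 mm above the bench; x along the tray away from the robot, y across. Bay 130 mm long, 124 wide; rim 6 above the floor, 4 thick. Two pegs, 30 high, 9 thick, stand 73 beyond the point, 32 to either side; 80 or more beyond it the blue die-cast pickup, as tall as the loose one.
- tractor_bay (a point): Centre of the empty front bay of the fixed tray whose rear half holds the green plastic tractor, on the tray floor, 8 mm above the bench; x along the tray away from the robot, y across. Bay 130 mm long, 124 wide; rim 6 above the floor, 4 thick. Two pegs, 30 high, 9 thick, stand 73 beyond the point, 32 to either side; 80 or more beyond it the green plastic tractor, as tall as the loose one.
- ambulance_bay (a point): Centre of the empty front bay of the fixed tray whose rear half holds the white plastic ambulance, on the tray floor, 8 mm above the bench; x along the tray away from the robot, y across. Bay 130 mm long, 124 wide; rim 6 above the floor, 4 thick. Two pegs, 30 high, 9 thick, stand 73 beyond the point, 32 to either side; 80 or more beyond it the white plastic ambulance, as tall as the loose one.
- crane_bay (a point): Centre of the empty front bay of the fixed tray whose rear half holds the steel toy crane, on the tray floor, 8 mm above the bench; x along the tray away from the robot, y across. Bay 130 mm long, 124 wide; rim 6 above the floor, 4 thick. Two pegs, 30 high, 9 thick, stand 73 beyond the point, 32 to either side; 80 or more beyond it the steel toy crane, as tall as the loose one.
- pot_mid (a point): Small terracotta pot with a round cactus, loose on the bench among the toys, 48 across, 62 high; the point is its centre, 31 above the bench. To be left alone.
- bowl_mid (a point): White ceramic key bowl, loose on the bench among the toys, 56 across at the rim, 26 high; the point is its centre, 13 above the bench. To be left alone.
Things that resemble listed ones, but are neither listed nor needed, are in the scene too. Leave any blue, pink or turquoise look-alike of the part that bears crane_mid alone.

How it is judged (in metres and radians):
At the end, for the whole second after the job is handed in: Each wooden vehicle stands on its wheels on the floor of its own kind's bay: centre within 18 mm of the bay's centre along the tray and 15 mm across, height within 5 mm of resting, tilt under 0.1 rad, along the tray within 0.2 rad (nose either way), released and at rest (x of pickup_mid in the frame of pickup_bay between -0.018 and 0.018 m and y of pickup_mid in the frame of pickup_bay between -0.015 and 0.015 m and z of pickup_mid in the frame of pickup_bay between 0.02 and 0.03 m and angle between each of pickup_mid, tractor_mid, ambulance_mid, crane_mid's own z axis and vertical below 0.1 rad and angle between the x axis of pickup_mid and the x axis of pickup_bay, either way round below 0.2 rad and linear speed of each of toy_pickup, toy_tractor, toy_ambulance, toy_crane below 0.02 m/s and x of tractor_mid in the frame of tractor_bay between -0.018 and 0.018 m and y of tractor_mid in the frame of tractor_bay between -0.015 and 0.015 m and z of tractor_mid in the frame of tractor_bay between 0.024 and 0.034 m and angle between the x axis of tractor_mid and the x axis of tractor_bay, either way round below 0.2 rad and x of ambulance_mid in the frame of ambulance_bay between -0.018 and 0.018 m and y of ambulance_mid in the frame of ambulance_bay between -0.015 and 0.015 m and z of ambulance_mid in the frame of ambulance_bay between 0.022 and 0.032 m and angle between the x axis of ambulance_mid and the x axis of ambulance_bay, either way round below 0.2 rad and x of crane_mid in the frame of crane_bay between -0.018 and 0.018 m and y of crane_mid in the frame of crane_bay between -0.015 and 0.015 m and z of crane_mid in the frame of crane_bay between 0.025 and 0.035 m and angle between the x axis of crane_mid and the x axis of crane_bay, either way round below 0.2 rad); the robot touches nothing.
It fails at once if the terracotta pot is pushed more than 20 mm or tipped (distance of pot_mid from where it was at the start of the episode above 0.02 m or angle between pot_mid's own z axis and vertical above 0.3 rad).
It fails at once if the key bowl is pushed more than 20 mm or tipped (distance of bowl_mid from where it was at the start of the episode above 0.02 m or angle between bowl_mid's own z axis and vertical above 0.3 rad).
It also fails if it takes over 109 s, if anything falls off the work surface, if the arm or the gripper's body presses on something with over 40 N, if the wrist force passes 120 N, or if a joint passes its speed limit or range.

### The arm

A 7-joint arm with a two-finger parallel gripper is mounted at the origin on the work surface. World frame = base frame: x ahead of the robot, y to its left, z up, the work surface at z = 0. Lengths are in mm, angles in rad, forces in N, time in s.
With the tool pointing down it reaches from about 425 to 875 mm from the base axis. Payload 9.9 kg.
Tool frame: the origin (TCP) lies on the centre line of the jaws, within the pads' length; the fingertips stand bot.tips_ahead ahead of it and the grasp point (between the pads) lies 5 mm behind it (bot.tips_ahead is the distance from the TCP to the fingertips, in mm); z points along the fingers, y is the line along which they close (so a half turn about z gives the same grasp; the last joint's range is limited). The gripper opens to 85 mm and grips with 20 to 120 N. Pads are 22 mm wide; open, the fingers measure 114 mm over their backs; the gripper's body (76 mm by 85 mm) begins 54 mm behind the grasp point. The pads swing forward as they close: fully open they stand 13 mm farther back than shut.
Start: joints at [-1.292, 0.576, 0.025, 1.437, -0.015, 1.129, -0.057], TCP at [239.546, 631.068, 245.289] pointing down, gripper open.
Joint ranges: [-2.76, 2.76], [-0.34, 2.15], [-1.52, 1.57], [0.19, 2.46], [-1.09, 4.23], [0.17, 1.99], [-2.82, 2.82]. Speed limits (rad/s): [2.22, 2.22, 3.01, 3.01, 3.14, 3.14, 3.14].

### API

Orientations are given as a unit quaternion [x, y, z, w].
In Python, from cell import bot gives the robot as it stands. The module is installed in compiled form; this text tells all that it offers.
- The arm moves only by the tool drive_tool, never from a script. Its arguments are lists of equal length, an entry for each row: "slide": the shift along the tool's x, y, z scaled (see below), a list of three; "twist": the turn, a rotation vector about the tool's x, y, z scaled (see below), a list of three; "fingers": the closure, from 0 (fully open) to 1 (shut). In form: {"slide": [[tx, ty, tz], ...], "twist": [[rx, ry, rz], ...], "fingers": [fingers, ...]}. A call has 1 to 12 rows; each row shifts and turns the commanded pose from where the row before left it, along the tool's axes as they then stand; what a row does not reach is not made up. The controller multiplies each number of a shift by 20 mm and each number of a turn by 4 degrees. A row lasts 1/12 s, in which the tool goes at most 41.7 mm and 7.16 degrees, less where a joint would pass 70% of its speed; a pose out of reach is approached as far as the arm can. A call with a number of a shift or a turn outside -1 to 1 is refused whole. A call with a gripper value outside its range is refused whole. The fingers move at their own pace and stop on an object; "newtons" is the grip in N (left out, the last holds). Time passes only in rows, so rows that do not move let the fingers close. It gives the time, the measured TCP pose, the force, the opening and the grip force at its end, in the units of the state.
- bot.get_obs(): the state, without advancing time (a new reading comes with each control period).
- bot.get_image(name): name is "scene" or "top" or "wrist"; returns the picture (400x640x3 uint8, blue, green, red); there is no depth.
- bot.camera_info(name): a dict with "mtx" (3x3 intrinsics, pixels), "k1" (the pictures are not rectified: a ray, as slopes to the right and down, at radius r is drawn at 1 + k1 r^2 times it, then the intrinsics apply), "extrinsics" (4x4, takes a point from world to camera coordinates). Camera axes: x right, y down, z forward; pixel columns grow to the right and rows downward; lengths in mm; the calibration is good to about 2 mm. A picture is of the moment at which its call begins: read the wrist's pose just before it. camera_info takes no time and is no camera call; for the wrist camera it gives the pose at the moment of the call.
- bot.close_job(): hands the job in; it is judged then, once.
The state is a dict: "time": time; "joints": joint angles; "joint_velocities": joint speeds; "joint_efforts": joint torques, N m; "eef_pos": TCP position; "tool_rot": TCP orientation; "wrist_force": force on the tool from outside, world axes, zero at the start; "wrist_torque": the same for the moment, N m; "grip_width": finger opening in mm; "gripper_force": force on a finger pad.
Only numpy, scipy, OpenCV 4.12 (cv2) and the standard library are available. Lean on these libraries where they do the work, as an engineer would, in place of code of your own. Each camera call takes 0.05 s, during which the arm holds its last target. There are 200 camera calls.

## Working session

There is one attempt and no reset: what is moved stays moved. The work goes in short steps, Python scripts to look and compute and a tool call to move; the robot and the scene stay as the last step left them, time stands still between calls to the robot, and variables do not carry over. Pictures are saved under pics/ and viewed, at most 14 in all, crops included, and the job is handed in when it is done.

Besides the shell and the picture viewer there is one more tool, called after "Request:" in YAML: its name, and indented under it one key for each argument. drive_tool: Moves the arm, as the interface text tells. Shifts and turns lie within -1 to 1; 1 stands for 20 mm of shift or 4 degrees of turn. Its arguments: {"type":"object","properties":{"slide":{"type":"array"},"twist":{"type":"array"},"fingers":{"type":"array"},"newtons":{"type":"number"}},"required":["slide","twist","fingers"]}

```bash
mkdir -p pics
python3 - <<'E'
from cell import bot
import cv2,numpy as np
np.set_printoptions(precision=4,suppress=True)
for n in ("scene","top"):
    cv2.imwrite(f"pics/{n}0.png",bot.get_image(n)); c=bot.camera_info(n)
    print(n,c)
print(bot.tips_ahead,bot.get_obs())
E
```

```text
scene {'mtx': array([[381.3072,   0.    , 327.0235],
       [  0.    , 381.3072, 196.342 ],
       [  0.    ,   0.    ,   1.    ]]), 'k1': 0.013203135668592365, 'extrinsics': array([[   0.6767,    0.7362,    0.0116, -274.6482],
       [   0.4788,   -0.428 ,   -0.7665, -143.3958],
       [  -0.5593,    0.5243,   -0.6421, 1303.4264],
       [   0.    ,    0.    ,    0.    ,    1.    ]])}
top {'mtx': array([[363.6179,   0.    , 318.5772],
       [  0.    , 363.6179, 197.488 ],
       [  0.    ,   0.    ,   1.    ]]), 'k1': -0.021600387618989095, 'extrinsics': array([[  0.0079,  -0.9994,  -0.0331,   0.2269],
       [ -0.9913,  -0.0035,  -0.1316, 395.1912],
       [  0.1314,   0.0338,  -0.9908, 899.915 ],
       [  0.    ,   0.    ,   0.    ,   1.    ]])}
14.0 {'time': 0.1, 'joints': array([-1.2918,  0.5765,  0.0248,  1.4378, -0.015 ,  1.129 , -0.0565]), 'joint_velocities': array([-0.002 , -0.0004,  0.0017, -0.0002,  0.0013, -0.0009,  0.0007]), 'joint_efforts': array([  0.0054, -76.7311,   2.2577, -28.6611,   0.0159,   0.0087,
         0.    ]), 'eef_pos': array([239.3851, 630.7299, 244.5213]), 'tool_rot': array([ 0.1804,  0.9836, -0.0007, -0.0001]), 'wrist_force': array([-0.1278,  0.0774, -0.1779]), 'wrist_torque': array([ 0.0556,  0.0292, -0.0096]), 'gripper_force': 0.0, 'grip_width': 85.65125464397005}
```

View pics/top0.png

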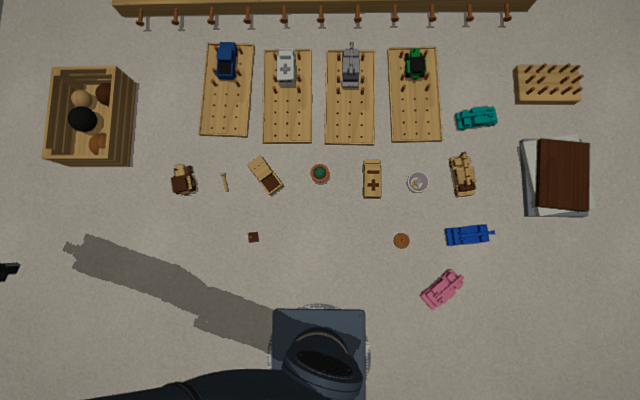

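View pics/scene0.png

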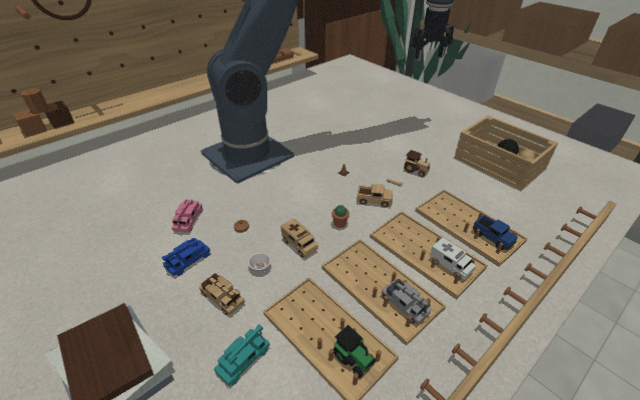

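```bash
cat > h.py <<'E'
from cell import bot
import cv2,numpy as np
np.set_printoptions(precision=3,suppress=True)
def ray(n,px,c=None):
    c=c or bot.camera_info(n); K,k=c["mtx"],c["k1"]; E=np.array(c["extrinsics"])
    d=np.array([(px[0]-K[0,2])/K[0,0],(px[1]-K[1,2])/K[1,1]]); u=d.copy()
    for _ in range(10): u=d/(1+k*(u@u))
    R,t=E[:3,:3],E[:3,3]
    return -R.T@t, R.T@np.array([u[0],u[1],1])
def plane(n,px,z,c=None):
    o,d=ray(n,px,c); return o+d*(z-o[2])/d[2]
def proj(n,p,c=None):
    c=c or bot.camera_info(n); E=np.array(c["extrinsics"]); q=E[:3,:3]@p+E[:3,3]; u=q[:2]/q[2]
    u=u*(1+c["k1"]*(u@u)); return np.array([c["mtx"][0,0]*u[0]+c["mtx"][0,2],c["mtx"][1,1]*u[1]+c["mtx"][1,2]])
E
python3 - <<'E'
from h import *
im=cv2.imread("pics/top0.png"); hsv=cv2.cvtColor(im,cv2.COLOR_BGR2HSV)
m=((hsv[...,0]>8)&(hsv[...,0]<28)&(hsv[...,1]>95)).astype(np.uint8)*255
m[:40]=0;m[250:]=0
m=cv2.morphologyEx(m,cv2.MORPH_CLOSE,np.ones((5,5)))
for c in cv2.findContours(m,cv2.RETR_EXTERNAL,cv2.CHAIN_APPROX_NONE)[0]:
    if cv2.contourArea(c)<150: continue
    r=cv2.minAreaRect(c); z=14 if cv2.contourArea(c)>2500 else 20
    b=np.array([plane("top",p,z)[:2] for p in cv2.boxPoints(r)])
    print(np.array(r[0]),cv2.contourArea(c),"ctr",plane("top",r[0],z)[:2],"corners",b.round(0).tolist())
a=im[35:205,160:490]; cv2.imwrite("pics/c1.png",cv2.resize(a,(792,408),interpolation=cv2.INTER_CUBIC))
E
```

```text
[401.25 240.25] 166.5 ctr [ 288.492 -205.708] corners [[289.0, -180.0], [314.0, -206.0], [288.0, -231.0], [263.0, -206.0]]
[319.25 172.75] 247.5 ctr [460.564   1.461] corners [[476.0, 31.0], [491.0, -13.0], [446.0, -28.0], [431.0, 16.0]]
[182.154 179.269] 520.5 ctr [442.932 361.   ] corners [[477.0, 401.0], [489.0, 342.0], [409.0, 322.0], [397.0, 380.0]]
[372.  178.5] 630.5 ctr [ 445.709 -134.307] corners [[494.0, -112.0], [494.0, -158.0], [398.0, -157.0], [398.0, -111.0]]
[265.02 174.86] 599.5 ctr [454.842 142.457] corners [[482.0, 192.0], [510.0, 157.0], [428.0, 94.0], [401.0, 129.0]]
[462.577 174.122] 768.5 ctr [ 457.645 -365.773] corners [[507.0, -329.0], [519.0, -386.0], [409.0, -402.0], [398.0, -346.0]]
[562.749 174.51 ] 3423.5 ctr [ 458.564 -624.525] corners [[371.0, -546.0], [554.0, -567.0], [548.0, -705.0], [366.0, -681.0]]
[ 88.878 115.714] 8266.5 ctr [621.228 636.164] corners [[487.0, 759.0], [785.0, 771.0], [759.0, 512.0], [467.0, 511.0]]
[548.  83.] 2442.5 ctr [ 703.913 -602.679] corners [[648.0, -507.0], [760.0, -514.0], [761.0, -701.0], [649.0, -690.0]]
[349.5  97. ] 3815.0 ctr [668.325 -77.75 ] corners [[804.0, -11.0], [803.0, -145.0], [539.0, -141.0], [539.0, -13.0]]
[286.5  96. ] 3721.0 ctr [672.202  91.512] corners [[809.0, 162.0], [807.0, 27.0], [542.0, 24.0], [542.0, 154.0]]
[414.34   94.308] 4572.5 ctr [ 675.182 -250.366] corners [[808.0, -179.0], [815.0, -317.0], [548.0, -319.0], [541.0, -187.0]]
[226.238  89.403] 3604.5 ctr [692.459 256.528] corners [[566.0, 327.0], [837.0, 321.0], [824.0, 184.0], [555.0, 195.0]]
```

View pics/c1.png

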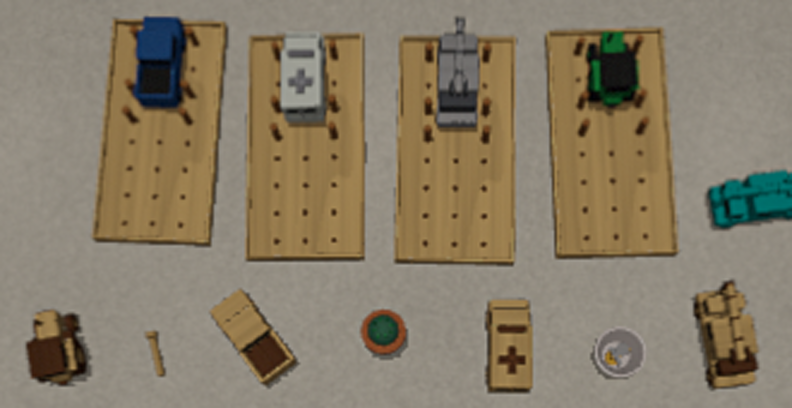

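```bash
cat >> h.py <<'E'
from scipy.spatial.transform import Rotation as Ro
def pose():
    o=bot.get_obs(); R=Ro.from_quat(o["tool_rot"]).as_matrix(); return o,o["eef_pos"],R
def go(x,y,z,yaw=None):
    """yaw: desired world yaw (deg) of tool x mod 180; prints twist to make level+aligned, then slide in the aligned frame (units)."""
    o,p,R=pose()
    if yaw is None: T=R
    else:
        cur=np.degrees(np.arctan2(R[1,0],R[0,0])); d=(yaw-cur+90)%180-90; a=np.radians(cur+d)
        T=np.array([[np.cos(a),np.sin(a),0],[np.sin(a),-np.cos(a),0],[0,0,-1]])
    tw=np.degrees(Ro.from_matrix(R.T@T).as_rotvec())/4
    d=np.array([x,y,z])-p
    print("t",round(o["time"],2),"pos",p,"twist",tw,"slide now",R.T@d/20,"slide aligned",T.T@d/20,"j7",o["joints"][[0,6]],"w",o["grip_width"])
BAY={}
E
python3 - <<'E'
from h import *
C={"pickup":[(95,240),(210,244),(113,20),(227,25)],"amb":[(247,258),(363,259),(249,37),(363,36)],"crane":[(395,260),(514,263),(401,38),(514,38)],"tractor":[(558,256),(676,253),(547,31),(662,30)]}
for n,c in C.items():
    P=[plane("top",(a/2.4+160,b/2.4+35),14)[:2] for a,b in c]
    f=(P[0]+P[1])/2; b=(P[2]+P[3])/2; v=(b-f); L=np.linalg.norm(v); u=v/L
    print(n,"front",f,"L",L,"w",np.linalg.norm(P[0]-P[1]),"yaw",np.degrees(np.arctan2(u[1],u[0])),np.degrees(np.arctan2(*(P[1]-P[0])[[0,1]]*[1,1]))+90,"bay",f+69*u)
# wrist cam in tool frame
c=bot.camera_info("wrist"); o,p,R=pose(); E=np.array(c["extrinsics"])
cam=-E[:3,:3].T@E[:3,3]; print("cam in tool",R.T@(cam-p),"axes",R.T@E[:3,:3].T,c["mtx"][0,0],c["mtx"][:2,2])
print("bowl",plane("top",(418,183),20),"pot",plane("top",(320,173),50))
go(440,361,245,194)
E
```

```text
pickup front [561.949 258.283] L 262.3231575586021 w 129.85962600992377 yaw -1.831064203985502 -87.72366141913344 bay [630.913 256.078]
amb front [542.544  87.499] L 262.01845583515103 w 128.26836279742977 yaw 0.9149100522040753 -89.36402748638545 bay [611.536  88.601]
crane front [538.889 -76.759] L 261.9565278380527 w 129.9942288165407 yaw -0.9906421144856634 -88.45270679958671 bay [607.879 -77.952]
tractor front [ 546.675 -253.726] L 262.06100812144115 w 128.09757799869834 yaw 1.3208614466346273 268.48812205162676 bay [ 615.656 -252.135]
cam in tool [  67.289   -0.262 -127.801] axes [[-0.001 -0.963 -0.271]
 [ 1.    -0.001  0.001]
 [-0.001 -0.271  0.963]] 320.9846765932416 [314.978 200.162]
bowl [ 434.274 -251.49    20.   ] pot [453.854  -1.406  50.   ]
t 0.1 pos [239.385 630.73  244.521] twist [-0.021 -0.006 -8.696] slide now [-14.164  -9.049  -0.01 ] slide aligned [ -6.47  -15.513  -0.024] j7 [-1.292 -0.057] w 85.65125464397005
```

Request:
drive_tool:
  slide:
    - [-0.8,-1,0]
    - [-0.8,-1,0]
    - [-0.8,-1,0]
    - [-0.8,-1,0]
    - [-0.8,-1,0]
    - [-0.8,-1,0]
    - [-0.8,-1,0]
    - [-0.8,-1,0]
    - [-0.8,-1,0]
    - [-0.6,-1,0.5]
    - [-0.6,-1,0.5]
    - [-0.5,-1,0.5]
  twist:
    - [0,0,-0.97]
    - [0,0,-0.97]
    - [0,0,-0.97]
    - [0,0,-0.97]
    - [0,0,-0.97]
    - [0,0,-0.97]
    - [0,0,-0.97]
    - [0,0,-0.97]
    - [0,0,-0.94]
    - [0,0,0]
    - [0,0,0]
    - [0,0,0]
  fingers: [0,0,0,0,0,0,0,0,0,0,0,0]

```text
time: 1.1
eef_pos: [413.0, 390.5, 214.8]
tool_rot: [-0.122, 0.993, -0.0, 0.0]
wrist_force: [-0.6, -0.2, -0.8]
grip_width: 85.3
gripper_force: 0.0
```

Run:
```python
from h import *
go(440,361,215,194)
cv2.imwrite("pics/w1.png",bot.get_image("wrist"))
import pickle; pickle.dump(bot.camera_info("wrist"),open("w1.pkl","wb"))
```

```text
t 1.1 pos [413.012 390.46  214.779] twist [-0.001  0.001 -0.004] slide now [-0.953 -1.755 -0.011] slide aligned [-0.953 -1.756 -0.011] j7 [-0.769  0.918] w 85.30078034283224
```

View pics/w1.png

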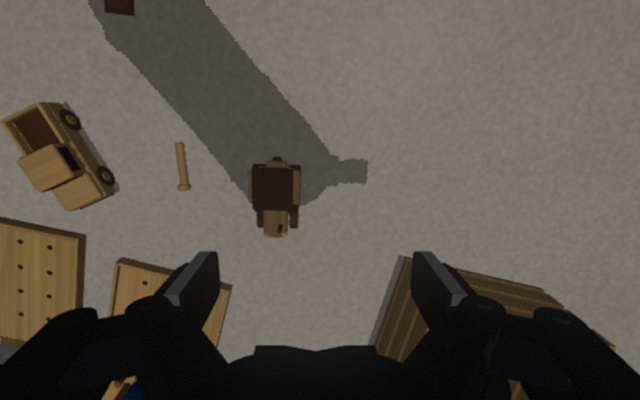

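```bash
cat >> h.py <<'E'
def blob(n,im,near,c,z,smin=80):
    hsv=cv2.cvtColor(im,cv2.COLOR_BGR2HSV)
    m=((hsv[...,0]>3)&(hsv[...,0]<28)&(hsv[...,1]>smin)).astype(np.uint8)*255
    m=cv2.morphologyEx(m,cv2.MORPH_CLOSE,np.ones((5,5)))
    for k in cv2.findContours(m,cv2.RETR_EXTERNAL,cv2.CHAIN_APPROX_NONE)[0]:
        if cv2.contourArea(k)<200 or cv2.pointPolygonTest(k,near,True)<-8: continue
        r=cv2.minAreaRect(k); x,y,w,h=cv2.boundingRect(k)
        W=np.array([plane(n,p[0].astype(float),z,c)[:2] for p in k],dtype=np.float32); q=cv2.minAreaRect(W)
        print("bbox",x,y,x+w,y+h,"world rect z",z,q)
E
python3 - <<'E'
from h import *
import pickle; c=pickle.load(open("w1.pkl","rb")); im=cv2.imread("pics/w1.png")
for z in (20,58): blob("wrist",im,(275,190),c,z)
P=lambda u,v,z:plane("wrist",(u,v),z,c)
for q in [(252,165,58),(298,165,58),(252,210,58),(298,210,58),(276,157,20),(276,237,35)]: print(q,P(*q))
blob("wrist",im,(55,165),c,20)
E
```

```text
bbox 248 157 301 237 world rect z 20 ((445.7461242675781, 347.53533935546875), (84.90653228759766, 52.85560607910156), 12.762430191040039)
bbox 248 157 301 237 world rect z 58 ((434.4415283203125, 350.08648681640625), (74.84255981445312, 46.590606689453125), 12.762373924255371)
(252, 165, 58) [409.5   324.574  58.   ]
(298, 165, 58) [399.823 364.247  58.   ]
(252, 210, 58) [450.691 332.289  58.   ]
(298, 210, 58) [440.613 373.537  58.   ]
(276, 157, 20) [403.826 340.433  20.   ]
(276, 237, 35) [481.488 358.477  35.   ]
bbox 0 102 115 211 world rect z 20 ((456.753173828125, 129.04421997070312), (105.57493591308594, 79.7987060546875), 37.126502990722656)
```

Request:
drive_tool:
  slide:
    - [-0.11,-0.79,0.8]
    - [-0.11,-0.79,0.8]
    - [-0.12,-0.78,0.8]
    - [0,0,1]
    - [0,0,1]
    - [0,0,1]
    - [0,0,1]
    - [0,0,1]
    - [0,0,1]
    - [0,0,0.9]
    - [0,0,0.45]
    - [0,0,0]
  twist:
    - [0,0,0.25]
    - [0,0,0]
    - [0,0,0]
    - [0,0,0]
    - [0,0,0]
    - [0,0,0]
    - [0,0,0]
    - [0,0,0]
    - [0,0,0]
    - [0,0,0]
    - [0,0,0]
    - [0,0,0]
  fingers: [0,0,0,0,0,0,0,0,0,0,0,0]

```text
time: 2.15
eef_pos: [428.5, 346.5, 18.4]
tool_rot: [-0.113, 0.994, -0.001, -0.001]
wrist_force: [-0.7, 0.8, -0.2]
grip_width: 85.4
gripper_force: 0.0
```

Run:
```python
from h import *
go(430.3,346,20,193)
cv2.imwrite("pics/w2.png",bot.get_image("wrist")[150:,100:560])
```

```text
t 2.15 pos [428.46  346.511  18.408] twist [-0.025 -0.045  0.007] slide now [-0.084 -0.046 -0.08 ] slide aligned [-0.084 -0.046 -0.08 ] j7 [-0.719  0.935] w 85.40915793141019
```

View pics/w2.png

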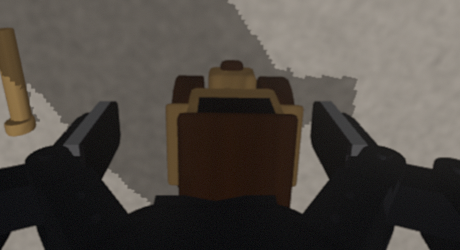

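Request:
drive_tool:
  slide:
    - [-0.08,0.22,-0.05]
    - [0,0,0]
    - [0,0,0]
    - [0,0,0]
    - [0,0,0]
    - [0,0,0]
    - [0,0,0]
    - [0,0,0]
  twist:
    - [0,0,0]
    - [0,0,0]
    - [0,0,0]
    - [0,0,0]
    - [0,0,0]
    - [0,0,0]
    - [0,0,0]
    - [0,0,0]
  fingers: [0,1,1,1,1,1,1,1]
  newtons: 40

```text
time: 2.87
eef_pos: [430.4, 352.3, 22.2]
tool_rot: [-0.113, 0.994, 0.0, 0.001]
wrist_force: [-1.9, 0.5, 5.8]
grip_width: 47.3
gripper_force: 40.6
```

Request:
drive_tool:
  slide:
    - [0,0,-0.8]
    - [0,0,-1]
    - [0,0,-1]
    - [0,0,-1]
    - [0,0,-1]
    - [-0.25,-1,-0.4]
    - [-0.25,-1,0]
    - [-0.25,-1,0]
    - [-0.25,-1,0]
    - [-0.25,-1,0]
    - [-0.25,-1,0]
    - [-0.25,-1,0]
  twist:
    - [0,0,0]
    - [0,0,0]
    - [0,0,0.9]
    - [0,0,1]
    - [0,0,1]
    - [0,0,0]
    - [0,0,0]
    - [0,0,0]
    - [0,0,0]
    - [0,0,0]
    - [0,0,0]
    - [0,0,0]
  fingers: [1,1,1,1,1,1,1,1,1,1,1,1]

```text
time: 3.87
eef_pos: [468.6, 211.6, 125.6]
tool_rot: [-0.012, 1.0, 0.0, 0.0]
wrist_force: [0.3, 0.1, -0.6]
grip_width: 47.3
gripper_force: 42.0
```

Request:
drive_tool:
  slide:
    - [-0.25,-1,0]
    - [-0.25,-1,0]
    - [-0.25,-1,0]
    - [-0.25,-1,0]
    - [-0.25,-1,0]
    - [-0.25,-1,0]
    - [-0.25,-1,0]
    - [-0.25,-1,0]
    - [-0.25,-1,0]
    - [-0.25,-1,0]
    - [-0.25,-1,0]
    - [-0.25,-1,0]
  twist:
    - [0,0,0]
    - [0,0,0]
    - [0,0,0]
    - [0,0,0]
    - [0,0,0]
    - [0,0,0]
    - [0,0,0]
    - [0,0,0]
    - [0,0,0]
    - [0,0,0]
    - [0,0,0]
    - [0,0,0]
  fingers: [1,1,1,1,1,1,1,1,1,1,1,1]

```text
time: 4.87
eef_pos: [534.4, -26.8, 125.6]
tool_rot: [-0.012, 1.0, -0.0, 0.0]
wrist_force: [-0.8, 0.5, -1.3]
grip_width: 47.5
gripper_force: 42.0
```

Run:
```python
from h import *
go(602.7,-252.4,125,181.3)
import pickle; pickle.dump(bot.camera_info("wrist"),open("w3.pkl","wb"))
cv2.imwrite("pics/w3.png",bot.get_image("wrist"))
```

```text
t 4.87 pos [534.377 -26.818 125.552] twist [-0.001  0.     0.027] slide now [ -3.138 -11.36    0.028] slide aligned [ -3.159 -11.354   0.028] j7 [0.002 1.512] w 47.506837360398805
```

View pics/w3.png

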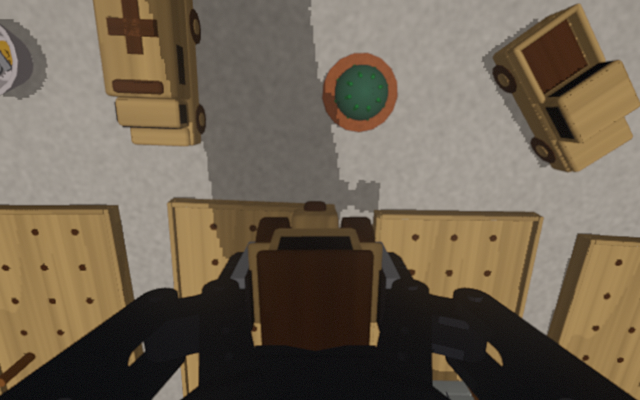

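Run:
```python
from h import *
import pickle; c=pickle.load(open("w3.pkl","rb")); im=cv2.imread("pics/w3.png")
P=lambda u,v,z:plane("wrist",(u,v),z,c)[:2]
for q in [(258,250,161),(373,250,161),(170,200,14),(375,212,14),(541,214,14),(116,207,14),(582,234,14)]: print(q,P(*q))
print("amb front",P(165,146,12),"cab roof corner",P(117,98,38),P(184,100,50),P(107,82,50))
for z in (20,28): blob("wrist",im,(570,90),c,z); blob("wrist",im,(150,60),c,z)
for u,v,z in [(535,73,30),(608,153,28)]: print(P(u,v,z))
```

```text
(258, 250, 161) [509.567 -45.905]
(373, 250, 161) [508.718  -9.973]
(170, 200, 14) [ 536.926 -139.506]
(375, 212, 14) [542.91   19.779]
(541, 214, 14) [541.445 149.469]
(116, 207, 14) [ 543.581 -181.841]
(582, 234, 14) [557.295 185.351]
amb front [ 495.737 -140.002] cab roof corner [ 462.99  -155.363] [ 463.308 -108.247] [ 454.286 -152.913]
bbox 493 4 640 172 world rect z 20 ((452.6042785644531, 146.12225341796875), (107.67472839355469, 73.49800109863281), 37.82919692993164)
bbox 93 0 205 146 world rect z 20 ((447.5637512207031, -139.7925567626953), (66.86692810058594, 92.86361694335938), 89.32025146484375)
bbox 493 4 640 172 world rect z 28 ((453.095458984375, 140.11346435546875), (103.98356628417969, 70.97846221923828), 37.829185485839844)
bbox 93 0 205 146 world rect z 28 ((448.227783203125, -136.00001525878906), (64.57474517822266, 89.68016052246094), 89.3203125)
[440.943 112.917]
[491.495 175.694]
```

Request:
drive_tool:
  slide:
    - [-0.26,-0.94,0]
    - [-0.26,-0.94,0]
    - [-0.26,-0.94,0]
    - [-0.26,-0.94,0]
    - [-0.26,-0.95,0]
    - [-0.26,-0.95,0]
    - [-0.26,-0.95,0]
    - [-0.26,-0.95,0]
    - [-0.26,-0.95,0]
    - [-0.26,-0.95,0]
    - [-0.28,-0.95,0]
    - [-0.28,-0.95,0]
  twist:
    - [0,0,0]
    - [0,0,0]
    - [0,0,0]
    - [0,0,0]
    - [0,0,0]
    - [0,0,0]
    - [0,0,0]
    - [0,0,0]
    - [0,0,0]
    - [0,0,0]
    - [0,0,0]
    - [0,0,0]
  fingers: [1,1,1,1,1,1,1,1,1,1,1,1]

```text
time: 5.92
eef_pos: [603.1, -252.1, 125.5]
tool_rot: [-0.012, 1.0, 0.0, -0.0]
wrist_force: [0.3, -0.4, -1.0]
grip_width: 46.9
gripper_force: 41.9
```

Run:
```python
from h import *
go(602.7,-252.4,32,181.3)
import pickle; pickle.dump(bot.camera_info("wrist"),open("w4.pkl","wb"))
cv2.imwrite("pics/w4.png",bot.get_image("wrist"))
```

```text
t 5.92 pos [ 603.122 -252.102  125.467] twist [ 0.    -0.003  0.026] slide now [ 0.02  -0.015  4.673] slide aligned [ 0.021 -0.014  4.673] j7 [0.365 1.87 ] w 46.90405690442359
```

View pics/w4.png

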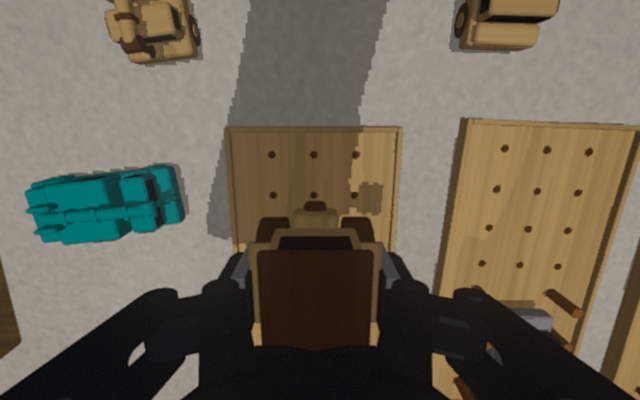

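Run:
```python
from h import *
import pickle; c=pickle.load(open("w4.pkl","rb"))
P=lambda u,v,z:plane("wrist",(u,v),z,c)[:2]
a,b,l,r=P(227,128,14),P(402,127,14),P(238,249,14),P(395,240,14)
print(a,b,"mid",(a+b)/2,"yaw front",np.degrees(np.arctan2(-(b-a)[0],(b-a)[1])),"left side",l,np.degrees(np.arctan2(*(l-a)[::-1])),"right",r,np.degrees(np.arctan2(*(r-b)[::-1])))
print("crane tray",P(462,118,14),P(640,124,14)); print("holes row",[P(*q,8) for q in [(272,155),(313,155),(356,155),(273,195),(314,195)]])
```

```text
[ 550.019 -317.992] [ 546.276 -190.752] mid [ 548.147 -254.372] yaw front 1.6849562451393576 left side [ 645.511 -313.936] 2.4321137788907072 right [ 634.699 -187.737] 1.952870595571561
crane tray [ 538.981 -148.169] [540.459 -19.818]
holes row [array([ 569.693, -286.307]), array([ 568.944, -255.019]), array([ 568.168, -222.199]), array([ 601.269, -285.914]), array([ 600.501, -253.529])]
```

Request:
drive_tool:
  slide:
    - [0,0,1]
    - [0,0,1]
    - [0,0,1]
    - [0,0,0.9]
    - [0,0,0.5]
    - [0,0,0.3]
    - [0,0,0]
    - [0,0,0]
  twist:
    - [0,0,0]
    - [0,0,0]
    - [0,0,0]
    - [0,0,0]
    - [0,0,0]
    - [0,0,0]
    - [0,0,0]
    - [0,0,0]
  fingers: [1,1,1,1,1,1,1,1]

```text
time: 6.63
eef_pos: [603.5, -251.3, 31.8]
tool_rot: [-0.012, 1.0, -0.0, 0.0]
wrist_force: [0.2, -0.2, -1.1]
grip_width: 47.5
gripper_force: 42.3
```

Request:
drive_tool:
  slide:
    - [0,0,0.06]
    - [0,0,0]
    - [0,0,0]
    - [0,0,0]
    - [0,0,0]
    - [0,0,-0.5]
    - [0,0,-1]
    - [0,0,-1]
    - [0,0,-1]
    - [0,0,-1]
    - [0,0,-1]
    - [0,0,-1]
  twist:
    - [0,0,0]
    - [0,0,0]
    - [0,0,0]
    - [0,0,0]
    - [0,0,0]
    - [0,0,0]
    - [0,0,0]
    - [0,0,-0.5]
    - [0,0,-0.5]
    - [0,0,-0.5]
    - [0,0,-0.2]
    - [0,0,0]
  fingers: [1,0.35,0.35,0.35,0.35,0.2,0.2,0,0,0,0,0]

```text
time: 7.63
eef_pos: [603.1, -251.3, 162.1]
tool_rot: [-0.072, 0.997, -0.0, 0.0]
wrist_force: [-0.1, 0.6, 0.1]
grip_width: 85.4
gripper_force: 0.0
```

Run:
```python
from h import *
go(450,-366,170,188)
```

```text
t 7.63 pos [ 603.093 -251.346  162.058] twist [-0.005  0.007  0.066] slide now [ 8.399 -4.573 -0.4  ] slide aligned [ 8.378 -4.612 -0.397] j7 [0.387 1.969] w 85.4081828805491
```

Request:
drive_tool:
  slide:
    - [0.93,-0.51,-0.2]
    - [0.93,-0.51,-0.2]
    - [0.93,-0.51,-0.1]
    - [0.93,-0.51,0]
    - [0.93,-0.51,0]
    - [0.93,-0.51,0]
    - [0.93,-0.51,0]
    - [0.94,-0.51,0]
    - [0.94,-0.51,0]
    - [0,0,0]
  twist:
    - [0,0,0]
    - [0,0,0]
    - [0,0,0]
    - [0,0,0]
    - [0,0,0]
    - [0,0,0]
    - [0,0,0]
    - [0,0,0]
    - [0,0,0]
    - [0,0,0]
  fingers: [0,0,0,0,0,0,0,0,0,0]

```text
time: 8.47
eef_pos: [445.9, -369.7, 171.0]
tool_rot: [-0.069, 0.998, -0.001, -0.001]
wrist_force: [-0.2, -0.5, 0.0]
grip_width: 85.6
gripper_force: 0.0
```

Run:
```python
from h import *
import pickle
go(458,-366,25,189)
c=bot.camera_info("wrist"); pickle.dump(c,open("w5.pkl","wb"))
im=bot.get_image("wrist"); t=bot.get_image("top"); cv2.imwrite("pics/w5.png",im); cv2.imwrite("pics/t5.png",t)
b=cv2.resize(t[35:205,160:490],(640,330),interpolation=cv2.INTER_CUBIC)
cv2.imwrite("pics/v5.png",np.vstack([im[130:],b]))
```

```text
t 8.47 pos [ 445.917 -369.722  170.98 ] twist [-0.027 -0.035 -0.278] slide now [-0.642  0.116  7.297] slide aligned [-0.626  0.089  7.299] j7 [0.682 2.244] w 85.60386686704358
```

View pics/v5.png

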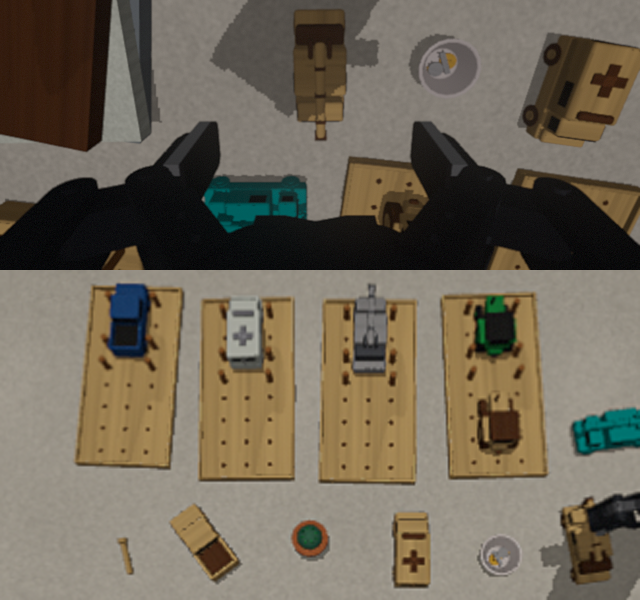

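Run:
```python
from h import *
import pickle; c=pickle.load(open("w5.pkl","rb")); im=cv2.imread("pics/w5.png")
P=lambda u,v,z:plane("wrist",(u,v),z,c)[:2]
for z in (10,20,30,45,55): print(z,"rear",P(319,140,z),"front body",P(320,252,z),"hook",P(321,269,z),"L",P(294,200,z),"R",P(346,200,z))
cv2.imwrite("pics/v6.png",cv2.resize(im[125:290,260:390],(520,660)[0:2] if 0 else (468,594),interpolation=cv2.INTER_CUBIC))
```

```text
10 rear [ 403.912 -372.913] front body [ 510.835 -356.813] hook [ 528.875 -353.246] L [ 461.869 -388.315] R [ 455.213 -340.187]
20 rear [ 403.062 -373.141] front body [ 506.285 -357.598] hook [ 523.7   -354.154] L [ 459.014 -388.01 ] R [ 452.588 -341.548]
30 rear [ 402.213 -373.368] front body [ 501.734 -358.383] hook [ 518.525 -355.062] L [ 456.158 -387.704] R [ 449.963 -342.908]
45 rear [ 400.938 -373.71 ] front body [ 494.909 -359.56 ] hook [ 510.763 -356.425] L [ 451.875 -387.246] R [ 446.025 -344.948]
55 rear [ 400.088 -373.937] front body [ 490.359 -360.345] hook [ 505.589 -357.333] L [ 449.019 -386.94 ] R [ 443.4   -346.308]
```

View pics/v6.png

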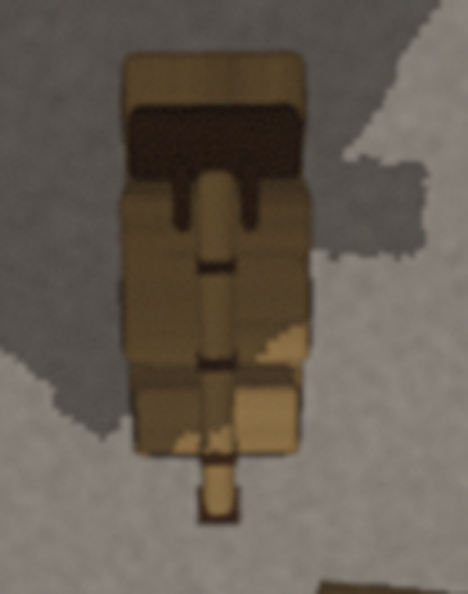

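Request:
drive_tool:
  slide:
    - [-0.19,0.09,0.8]
    - [-0.19,0.09,1]
    - [0,0,1]
    - [0,0,1]
    - [0,0,1]
    - [0,0,1]
    - [0,0,0.9]
    - [0,0,0.4]
    - [0,0,0.1]
    - [0,0,0]
    - [0,0,0]
    - [0,0,0]
  twist:
    - [0,0,0]
    - [0,0,0]
    - [0,0,0]
    - [0,0,0]
    - [0,0,0]
    - [0,0,0]
    - [0,0,0]
    - [0,0,0]
    - [0,0,0]
    - [0,0,0]
    - [0,0,0]
    - [0,0,0]
  fingers: [0,0,0,0,0,0,0,0,0,1,1,1]

```text
time: 9.57
eef_pos: [458.0, -361.8, 27.3]
tool_rot: [-0.072, 0.997, -0.001, 0.001]
wrist_force: [0.0, -0.2, 0.0]
grip_width: 51.6
gripper_force: 0.0
```

Request:
drive_tool:
  slide:
    - [0,0,0]
    - [0,0,0]
    - [0,0,0]
    - [0,0,0]
  twist:
    - [0,0,0]
    - [0,0,0]
    - [0,0,0]
    - [0,0,0]
  fingers: [1,1,1,1]

```text
time: 9.9
eef_pos: [458.0, -362.0, 27.4]
tool_rot: [-0.072, 0.997, -0.001, 0.001]
wrist_force: [0.2, 0.5, 7.4]
grip_width: 43.5
gripper_force: 41.0
```

Run:
```python
from h import *
print(bot.get_obs()["gripper_force"]); go(607.9,-78,130,179.2)
```

```text
40.996587462723255
t 9.9 pos [ 457.993 -362.032   27.432] twist [-0.022  0.027  2.252] slide now [-9.455 12.977 -5.134] slide aligned [-7.296 14.305 -5.128] j7 [0.646 2.194] w 43.525953366452384
```

Request:
drive_tool:
  slide:
    - [0,0,-0.8]
    - [0,0,-1]
    - [0,0,-1]
    - [0,0,-1]
    - [0,0,-1]
    - [-0.5,0.95,-0.3]
    - [-0.5,0.95,0]
    - [-0.5,0.95,0]
    - [-0.5,0.95,0]
    - [-0.5,0.95,0]
    - [-0.5,0.95,0]
    - [-0.5,0.95,0]
  twist:
    - [0,0,0]
    - [0,0,0]
    - [0,0,0.75]
    - [0,0,0.75]
    - [0,0,0.75]
    - [0,0,0]
    - [0,0,0]
    - [0,0,0]
    - [0,0,0]
    - [0,0,0]
    - [0,0,0]
    - [0,0,0]
  fingers: [1,1,1,1,1,1,1,1,1,1,1,1]

```text
time: 10.9
eef_pos: [529.3, -228.4, 128.5]
tool_rot: [0.007, 1.0, 0.0, 0.0]
wrist_force: [0.6, -0.1, -1.9]
grip_width: 43.3
gripper_force: 41.6
```

Request:
drive_tool:
  slide:
    - [-0.5,0.95,0]
    - [-0.5,0.95,0]
    - [-0.5,0.95,0]
    - [-0.5,0.95,0]
    - [-0.5,0.95,0]
    - [-0.5,0.95,0]
    - [-0.5,0.95,0]
    - [-0.5,0.95,0]
    - [0,0,0]
    - [0,0,0]
  twist:
    - [0,0,0]
    - [0,0,0]
    - [0,0,0]
    - [0,0,0]
    - [0,0,0]
    - [0,0,0]
    - [0,0,0]
    - [0,0,0]
    - [0,0,0]
    - [0,0,0]
  fingers: [1,1,1,1,1,1,1,1,1,1]

```text
time: 11.73
eef_pos: [611.4, -76.8, 128.2]
tool_rot: [0.005, 1.0, 0.0, 0.0]
wrist_force: [-0.2, 0.5, -2.4]
grip_width: 43.5
gripper_force: 41.4
```

Run:
```python
from h import *
go(612,-78,36,179.2)
import pickle; pickle.dump(bot.camera_info("wrist"),open("w7.pkl","wb"))
cv2.imwrite("pics/w7.png",bot.get_image("wrist"))
```

```text
t 11.73 pos [611.447 -76.752 128.212] twist [0.01  0.002 0.043] slide now [-0.028 -0.065  4.611] slide aligned [-0.029 -0.062  4.611] j7 [0.072 1.582] w 43.52718435350873
```

View pics/w7.png

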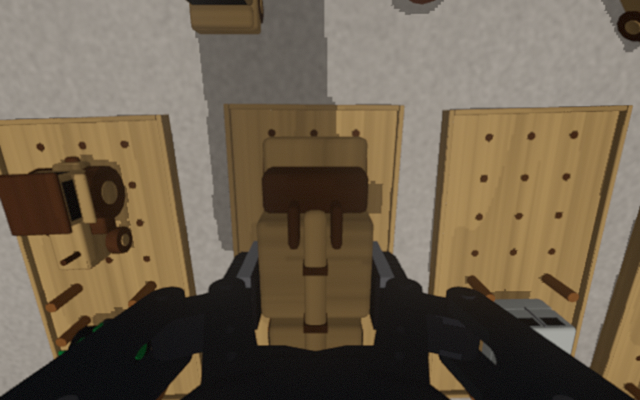

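Run:
```python
from h import *
import pickle; c=pickle.load(open("w7.pkl","rb"))
P=lambda u,v,z:plane("wrist",(u,v),z,c)[:2]
for n,q in {"crane":((226,106),(404,106)),"amb":((446,111),(632,108))}.items():
    a,b=P(*q[0],14),P(*q[1],14); y=np.arctan2(-(b-a)[0],(b-a)[1]); print(n,a,b,np.degrees(y),"bay",(a+b)/2+69*np.array([np.cos(y),np.sin(y)]))
print("house rear",P(315,213,146),P(315,213,130),"rear end",P(315,137,125),P(315,137,110),"house front",P(315,318,146))
```

```text
crane [ 540.784 -140.684] [542.279 -12.053] -0.666029434827339 bay [610.527 -77.171]
amb [546.158  18.615] [546.004 151.907] 0.06611252354485089 bay [615.081  85.34 ]
house rear [579.811 -77.018] [585.022 -77.056] rear end [554.571 -76.696] [555.783 -76.689] house front [623.582 -77.526]
```

Request:
drive_tool:
  slide:
    - [-0.2,-0.03,1]
    - [0,0,1]
    - [0,0,1]
    - [0,0,0.9]
    - [0,0,0.5]
    - [0,0,0.2]
    - [0,0,0]
    - [0,0,0]
  twist:
    - [0,0,0]
    - [0,0,0]
    - [0,0,0]
    - [0,0,0]
    - [0,0,0]
    - [0,0,0]
    - [0,0,0]
    - [0,0,0]
  fingers: [1,1,1,1,1,1,1,1]

```text
time: 12.45
eef_pos: [615.3, -80.0, 36.8]
tool_rot: [0.007, 1.0, -0.0, 0.0]
wrist_force: [0.5, 0.3, -1.6]
grip_width: 43.6
gripper_force: 41.6
```

Request:
drive_tool:
  slide:
    - [0,0.1,0.06]
    - [0,0,0]
    - [0,0,0]
    - [0,0,0]
    - [0,0,0]
    - [0,0,-0.5]
    - [0,0,-1]
    - [0,0,-1]
    - [0,0,-1]
    - [0,0,-1]
    - [0,0,-1]
    - [0.8,-0.2,-1]
  twist:
    - [0,0,0]
    - [0,0,0]
    - [0,0,0]
    - [0,0,0]
    - [0,0,0]
    - [0,0,0]
    - [0,0,0]
    - [0,0,0]
    - [0,0,0]
    - [0,0,0]
    - [0,0,0]
    - [0,0,0]
  fingers: [1,0.4,0.4,0.4,0.4,0.3,0.2,0,0,0,0,0]

```text
time: 13.45
eef_pos: [601.3, -79.8, 166.8]
tool_rot: [0.006, 1.0, 0.0, 0.002]
wrist_force: [-0.5, -0.5, 0.2]
grip_width: 85.7
gripper_force: 0.0
```

Run:
```python
from h import *
go(446.5,-134,165,180)
```

```text
t 13.45 pos [601.281 -79.817 166.768] twist [ 0.01   0.044 -0.175] slide now [ 7.706 -2.803  0.063] slide aligned [ 7.739 -2.709  0.088] j7 [0.079 1.59 ] w 85.69269452920624
```

Request:
drive_tool:
  slide:
    - [0.96,-0.34,0]
    - [0.96,-0.34,0]
    - [0.96,-0.34,0]
    - [0.96,-0.34,0]
    - [0.96,-0.34,0]
    - [0.96,-0.34,0]
    - [0.96,-0.34,0]
    - [0.96,-0.34,0]
    - [0,0,0]
    - [0,0,0]
  twist:
    - [0,0,-0.18]
    - [0,0,0]
    - [0,0,0]
    - [0,0,0]
    - [0,0,0]
    - [0,0,0]
    - [0,0,0]
    - [0,0,0]
    - [0,0,0]
    - [0,0,0]
  fingers: [0,0,0,0,0,0,0,0,0,0]

```text
time: 14.28
eef_pos: [444.8, -135.5, 165.8]
tool_rot: [0.001, 1.0, -0.0, 0.0]
wrist_force: [0.8, -0.1, 1.0]
grip_width: 85.6
gripper_force: 0.0
```

Run:
```python
from h import *
import pickle
go(446.5,-134,22,180)
c=bot.camera_info("wrist"); pickle.dump(c,open("w8.pkl","wb")); im=bot.get_image("wrist"); cv2.imwrite("pics/w8.png",im)
near=tuple(float(v) for v in proj("wrist",np.array([446,-134,40.]),c)); print(near)
for z in (15,50): blob("wrist",im,near,c,z)
cv2.imwrite("pics/v8.png",cv2.resize(im[110:310,180:480],(750,500),interpolation=cv2.INTER_CUBIC))
```

```text
t 14.28 pos [ 444.844 -135.454  165.804] twist [-0.006  0.011 -0.036] slide now [-0.077  0.076  7.19 ] slide aligned [-0.083  0.073  7.19 ] j7 [0.228 1.734] w 85.57899435910986
(317.4828436160739, 196.69391385371247)
bbox 289 132 346 245 world rect z 15 ((447.26715087890625, -134.33644104003906), (48.8293342590332, 103.11469268798828), 89.52266693115234)
bbox 289 132 346 245 world rect z 50 ((438.47265625, -134.5313720703125), (42.693580627441406, 90.1576156616211), 89.52264404296875)
```

View pics/v8.png

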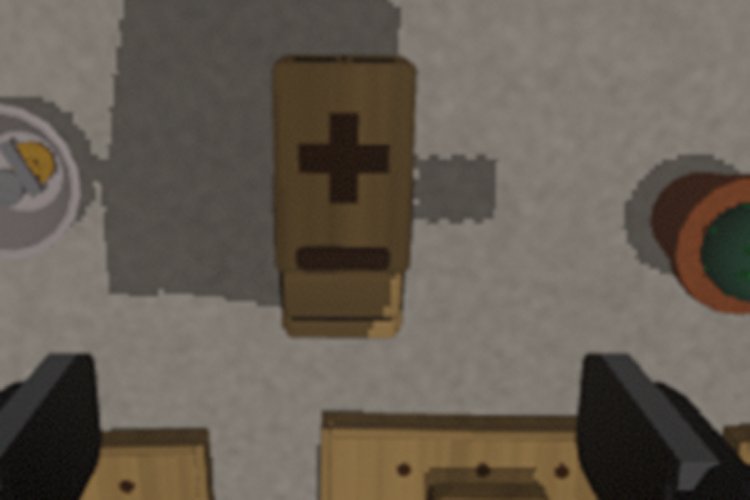

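Request:
drive_tool:
  slide:
    - [0,0.05,0.8]
    - [0,0,1]
    - [0,0,1]
    - [0,0,1]
    - [0,0,1]
    - [0,0,1]
    - [0,0,0.9]
    - [0,0,0.4]
    - [0,0,0.1]
    - [0,0,0]
    - [0,0,0]
    - [0,0,0]
  twist:
    - [0,0,0]
    - [0,0,0]
    - [0,0,0]
    - [0,0,0]
    - [0,0,0]
    - [0,0,0]
    - [0,0,0]
    - [0,0,0]
    - [0,0,0]
    - [0,0,0]
    - [0,0,0]
    - [0,0,0]
  fingers: [0,0,0,0,0,0,0,0,0,1,1,1]

```text
time: 15.33
eef_pos: [446.1, -134.0, 21.8]
tool_rot: [0.001, 1.0, -0.0, 0.001]
wrist_force: [-0.4, 0.1, 0.2]
grip_width: 51.1
gripper_force: 0.0
```

Request:
drive_tool:
  slide:
    - [0,0,0]
    - [0,0,0]
    - [0,0,0]
    - [0,0,0]
  twist:
    - [0,0,0]
    - [0,0,0]
    - [0,0,0]
    - [0,0,0]
  fingers: [1,1,1,1]

```text
time: 15.67
eef_pos: [446.1, -134.1, 21.9]
tool_rot: [0.001, 1.0, -0.0, 0.001]
wrist_force: [0.0, 0.9, 6.8]
grip_width: 43.6
gripper_force: 40.5
```

Run:
```python
from h import *
print(bot.get_obs()["gripper_force"]); go(613.5,87.5,122,180.5)
```

```text
40.46604797244072
t 15.67 pos [ 446.053 -134.124   21.938] twist [-0.006  0.029 -0.145] slide now [-8.367 11.091 -4.991] slide aligned [-8.469 11.008 -5.003] j7 [0.211 1.705] w 43.64749543255586
```

Request:
drive_tool:
  slide:
    - [0,0,-0.8]
    - [0,0,-1]
    - [0,0,-1]
    - [0,0,-1]
    - [0,0,-1]
    - [-0.7,0.92,-0.2]
    - [-0.7,0.92,0]
    - [-0.7,0.92,0]
    - [-0.7,0.92,0]
    - [-0.7,0.92,0]
    - [-0.7,0.92,0]
    - [-0.7,0.92,0]
  twist:
    - [0,0,0]
    - [0,0,0]
    - [0,0,-0.15]
    - [0,0,0]
    - [0,0,0]
    - [0,0,0]
    - [0,0,0]
    - [0,0,0]
    - [0,0,0]
    - [0,0,0]
    - [0,0,0]
    - [0,0,0]
  fingers: [1,1,1,1,1,1,1,1,1,1,1,1]

```text
time: 16.67
eef_pos: [542.6, -3.3, 121.4]
tool_rot: [-0.005, 1.0, -0.0, 0.0]
wrist_force: [-0.0, 0.3, -1.0]
grip_width: 43.4
gripper_force: 41.7
```

Request:
drive_tool:
  slide:
    - [-0.7,0.92,0]
    - [-0.7,0.92,0]
    - [-0.7,0.92,0]
    - [-0.7,0.92,0]
    - [-0.7,0.92,0]
    - [0,0,0]
    - [0,0,0]
    - [0,0,0]
  twist:
    - [0,0,0]
    - [0,0,0]
    - [0,0,0]
    - [0,0,0]
    - [0,0,0]
    - [0,0,0]
    - [0,0,0]
    - [0,0,0]
  fingers: [1,1,1,1,1,1,1,1]

```text
time: 17.33
eef_pos: [610.7, 87.8, 121.0]
tool_rot: [-0.005, 1.0, -0.0, -0.0]
wrist_force: [-0.2, -0.1, -1.6]
grip_width: 43.4
gripper_force: 41.6
```

Run:
```python
from h import *
go(613.5,87.5,31,180.5)
import pickle; pickle.dump(bot.camera_info("wrist"),open("w9.pkl","wb"))
cv2.imwrite("pics/w9.png",bot.get_image("wrist"))
```

```text
t 17.33 pos [610.74   87.819 120.959] twist [-0.009 -0.009  0.007] slide now [-0.141 -0.014  4.498] slide aligned [-0.138 -0.017  4.498] j7 [-0.205  1.344] w 43.371098228960214
```

View pics/w9.png

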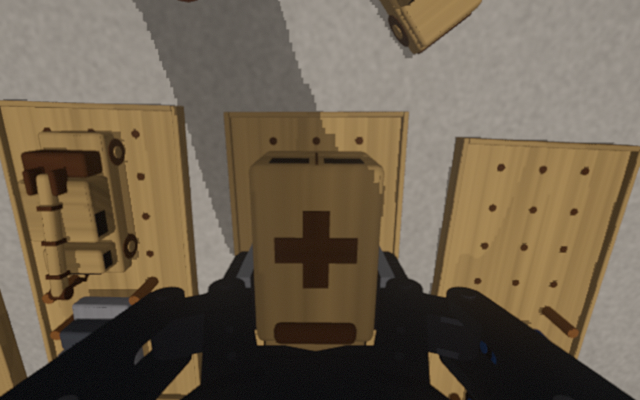

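Run:
```python
from h import *
import pickle; c=pickle.load(open("w9.pkl","rb"))
P=lambda u,v,z:plane("wrist",(u,v),z,c)[:2]
for n,q in {"amb":((225,114),(408,112)),"pickup":((462,138),(638,148))}.items():
    a,b=P(*q[0],14),P(*q[1],14); y=np.arctan2(-(b-a)[0],(b-a)[1]); print(n,a,b,np.degrees(y),"bay",(a+b)/2+69*np.array([np.cos(y),np.sin(y)]))
print("amb rear",P(252,165,149),P(381,165,149),P(318,152,110))
# placed crane: rear corners of chassis at z~8+28
print("crane rear",P(40,133,30),P(108,132,36),"tray fr",P(2,102,14),P(183,107,14))
```

```text
amb [546.727  23.133] [544.267 152.156] 1.0919456415081652 bay [614.485  88.96 ]
pickup [561.999 192.521] [568.279 319.793] -2.824862872880089 bay [634.056 252.756]
amb rear [560.131  67.032] [559.786 107.426] [560.795  88.061]
crane rear [560.019 -96.12 ] [558.451 -47.324] tray fr [ 540.377 -130.834] [542.279  -5.953]
```

Request:
drive_tool:
  slide:
    - [-0.2,0.04,1]
    - [0,0,1]
    - [0,0,1]
    - [0,0,0.9]
    - [0,0,0.45]
    - [0,0,0.15]
    - [0,0,0]
    - [0,0,0]
  twist:
    - [0,0,0]
    - [0,0,0]
    - [0,0,0]
    - [0,0,0]
    - [0,0,0]
    - [0,0,0]
    - [0,0,0]
    - [0,0,0]
  fingers: [1,1,1,1,1,1,1,1]

```text
time: 18.05
eef_pos: [615.6, 88.7, 31.7]
tool_rot: [-0.004, 1.0, -0.0, 0.0]
wrist_force: [-0.0, 1.3, -1.1]
grip_width: 43.3
gripper_force: 41.6
```

Request:
drive_tool:
  slide:
    - [0,0,0.07]
    - [0,0,0]
    - [0,0,0]
    - [0,0,0]
    - [0,0,0]
    - [0,0,-0.5]
    - [0,0,-1]
    - [0,0,-1]
    - [0,0,-1]
    - [0,0,-1]
    - [0,0,-1]
    - [0,0,-1]
  twist:
    - [0,0,0]
    - [0,0,0]
    - [0,0,0]
    - [0,0,0]
    - [0,0,0]
    - [0,0,0]
    - [0,0,0]
    - [0,0,0]
    - [0,0,0]
    - [0,0,-1]
    - [0,0,-1]
    - [0,0,-1]
  fingers: [1,0.4,0.4,0.4,0.4,0.3,0.2,0,0,0,0,0]

```text
time: 19.05
eef_pos: [615.2, 89.2, 161.4]
tool_rot: [-0.111, 0.994, -0.0, 0.0]
wrist_force: [-0.0, 0.1, 0.3]
grip_width: 85.5
gripper_force: 0.0
```

Request:
drive_tool:
  slide:
    - [0,0,0]
    - [0,0,0]
    - [0,0,0]
    - [0,0,0]
    - [0,0,0]
    - [0,0,0]
    - [0,0,0]
    - [0,0,0]
  twist:
    - [0,0,-1]
    - [0,0,-1]
    - [0,0,-1]
    - [0,0,-1]
    - [0,0,-1]
    - [0,0,-1]
    - [0,0,-0.4]
    - [0,0,0]
  fingers: [0,0,0,0,0,0,0,0]

```text
time: 19.72
eef_pos: [615.4, 89.1, 160.1]
tool_rot: [-0.327, 0.945, -0.0, 0.0]
wrist_force: [0.2, -0.3, -0.6]
grip_width: 85.5
gripper_force: 0.0
```

Run:
```python
from h import *
go(454,142,165,218)
```

```text
t 19.72 pos [615.362  89.051 160.112] twist [-0.004  0.006  0.035] slide now [ 4.71   7.065 -0.248] slide aligned [ 4.728  7.053 -0.244] j7 [-0.086  1.877] w 85.51259202467355
```

Request:
drive_tool:
  slide:
    - [0.59,0.88,0]
    - [0.59,0.88,0]
    - [0.59,0.88,0]
    - [0.59,0.88,0]
    - [0.59,0.88,0]
    - [0.59,0.88,0]
    - [0.59,0.88,0]
    - [0.59,0.88,0]
    - [0,0,0]
    - [0,0,0]
    - [0,0,0]
  twist:
    - [0,0,0]
    - [0,0,0]
    - [0,0,0]
    - [0,0,0]
    - [0,0,0]
    - [0,0,0]
    - [0,0,0]
    - [0,0,0]
    - [0,0,0]
    - [0,0,0]
    - [0,0,0]
  fingers: [0,0,0,0,0,0,0,0,0,0,0]

```text
time: 20.63
eef_pos: [454.9, 141.7, 159.9]
tool_rot: [-0.326, 0.945, -0.0, 0.001]
wrist_force: [1.1, -0.7, 0.0]
grip_width: 85.2
gripper_force: 0.0
```

Run:
```python
from h import *
import pickle
go(454,142,21,218)
c=bot.camera_info("wrist"); pickle.dump(c,open("w10.pkl","wb")); im=bot.get_image("wrist"); cv2.imwrite("pics/w10.png",im)
near=tuple(float(v) for v in proj("wrist",np.array([454,142,30.]),c)); print(near)
for z in (15,28,50): blob("wrist",im,near,c,z)
cv2.imwrite("pics/v10.png",cv2.resize(im[110:310,180:480],(750,500),interpolation=cv2.INTER_CUBIC))
```

```text
t 20.63 pos [454.897 141.688 159.946] twist [-0.009  0.016  0.015] slide now [0.033 0.044 6.947] slide aligned [0.026 0.04  6.947] j7 [-0.233  1.684] w 85.20784260867426
(317.47838522824475, 194.1036794594949)
bbox 288 130 345 248 world rect z 15 ((455.96435546875, 142.05191040039062), (105.42200469970703, 46.953819274902344), 38.0394401550293)
bbox 288 130 345 248 world rect z 28 ((453.3824462890625, 139.98947143554688), (100.39553833007812, 44.71502685546875), 38.03987503051758)
bbox 288 130 345 248 world rect z 50 ((449.013916015625, 136.49867248535156), (91.88900756835938, 40.926387786865234), 38.03926086425781)
```

View pics/v10.png

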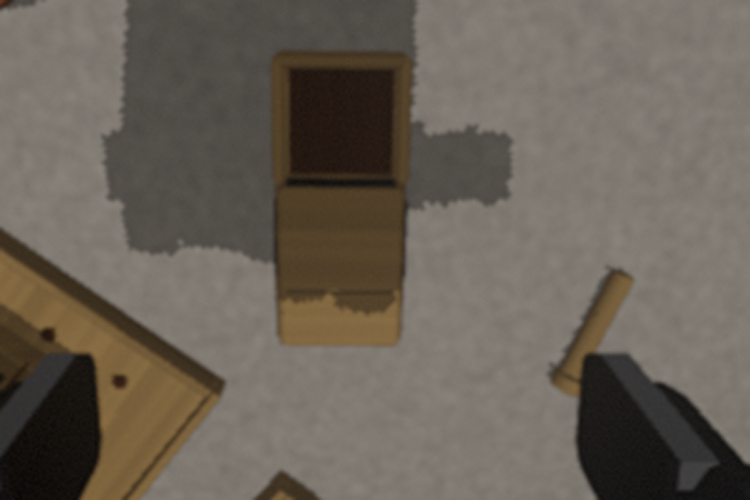

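Request:
drive_tool:
  slide:
    - [0.11,-0.02,0.8]
    - [0,0,1]
    - [0,0,1]
    - [0,0,1]
    - [0,0,1]
    - [0,0,1]
    - [0,0,0.7]
    - [0,0,0.35]
    - [0,0,0.1]
    - [0,0,0]
    - [0,0,0]
    - [0,0,0]
  twist:
    - [0,0,0]
    - [0,0,0]
    - [0,0,0]
    - [0,0,0]
    - [0,0,0]
    - [0,0,0]
    - [0,0,0]
    - [0,0,0]
    - [0,0,0]
    - [0,0,0]
    - [0,0,0]
    - [0,0,0]
  fingers: [0,0,0,0,0,0,0,0,0,1,1,1]

```text
time: 21.68
eef_pos: [453.3, 140.1, 21.3]
tool_rot: [-0.326, 0.945, -0.0, 0.001]
wrist_force: [-0.1, -0.1, 0.9]
grip_width: 51.5
gripper_force: 0.0
```

Request:
drive_tool:
  slide:
    - [0,0,0]
    - [0,0,0]
    - [0,0,0]
    - [0,0,0]
  twist:
    - [0,0,0]
    - [0,0,0]
    - [0,0,0]
    - [0,0,0]
  fingers: [1,1,1,1]

```text
time: 22.02
eef_pos: [453.2, 140.1, 21.4]
tool_rot: [-0.327, 0.945, -0.0, 0.001]
wrist_force: [0.3, -0.2, 5.7]
grip_width: 43.3
gripper_force: 40.6
```

Run:
```python
from h import *
print(bot.get_obs()["gripper_force"]); go(632.5,254.5,122,178)
```

```text
40.6447134912014
t 22.02 pos [453.182 140.118  21.438] twist [-0.001  0.025 10.029] slide now [-10.592  -1.038  -5.011] slide aligned [-8.761  6.028 -5.028] j7 [-0.307  1.59 ] w 43.316022932847766
```

Request:
drive_tool:
  slide:
    - [0,0,-0.8]
    - [0,0,-1]
    - [0,0,-1]
    - [0,0,-1]
    - [0,0,-1]
    - [0,0,-0.2]
    - [0,0,0]
    - [0,0,0]
    - [0,0,0]
    - [0,0,0]
    - [0,0,0]
    - [0,0,0]
  twist:
    - [0,0,0]
    - [0,0,0.9]
    - [0,0,0.9]
    - [0,0,0.9]
    - [0,0,0.9]
    - [0,0,0.9]
    - [0,0,0.9]
    - [0,0,0.9]
    - [0,0,0.9]
    - [0,0,0.9]
    - [0,0,0.9]
    - [0,0,1]
  fingers: [1,1,1,1,1,1,1,1,1,1,1,1]

```text
time: 23.02
eef_pos: [452.5, 140.0, 120.9]
tool_rot: [0.018, 1.0, 0.0, 0.0]
wrist_force: [0.3, 0.8, -2.0]
grip_width: 43.7
gripper_force: 41.9
```

Request:
drive_tool:
  slide:
    - [-0.97,0.67,0]
    - [-0.97,0.67,0]
    - [-0.97,0.67,0]
    - [-0.97,0.67,0]
    - [-0.97,0.67,0]
    - [-0.97,0.67,0]
    - [-0.97,0.67,0]
    - [-0.97,0.67,0]
    - [-0.97,0.67,0]
    - [0,0,0]
    - [0,0,0]
    - [0,0,0]
  twist:
    - [0,0,0]
    - [0,0,0]
    - [0,0,0]
    - [0,0,0]
    - [0,0,0]
    - [0,0,0]
    - [0,0,0]
    - [0,0,0]
    - [0,0,0]
    - [0,0,0]
    - [0,0,0]
    - [0,0,0]
  fingers: [1,1,1,1,1,1,1,1,1,1,1,1]

```text
time: 24.02
eef_pos: [630.2, 254.2, 120.3]
tool_rot: [0.016, 1.0, -0.0, -0.001]
wrist_force: [-1.0, 0.0, -2.0]
grip_width: 43.3
gripper_force: 42.0
```

Run:
```python
from h import *
import pickle
go(632.5,254.5,31,177.8)
pickle.dump(bot.camera_info("wrist"),open("w11.pkl","wb"))
im=bot.get_image("wrist"); t=bot.get_image("top"); cv2.imwrite("pics/w11.png",im); cv2.imwrite("pics/t11.png",t)
b=cv2.resize(t[40:150,250:450],(640,352),interpolation=cv2.INTER_CUBIC)
cv2.imwrite("pics/v11.png",np.vstack([im[60:300],b]))
```

```text
t 24.02 pos [630.212 254.221 120.309] twist [-0.01  -0.016  0.081] slide now [-0.119  0.021  4.465] slide aligned [-0.114  0.018  4.465] j7 [-0.458  1.093] w 43.29852248148107
```

View pics/v11.png

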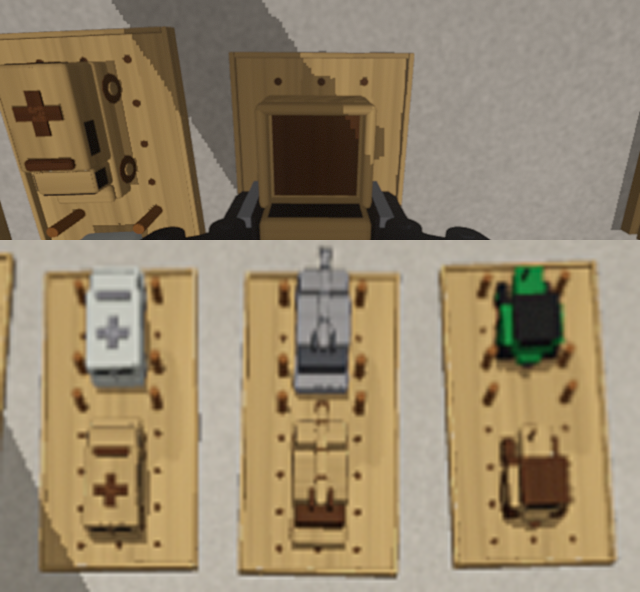

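Run:
```python
from h import *
import pickle; c=pickle.load(open("w11.pkl","rb"))
P=lambda u,v,z:plane("wrist",(u,v),z,c)[:2]
a,b=P(231,114,14),P(413,113,14); y=np.arctan2(-(b-a)[0],(b-a)[1]); print("pickup",a,b,np.degrees(y),"bay",(a+b)/2+69*np.array([np.cos(y),np.sin(y)]))
print("pickup rear",P(318,162,127),P(318,157,110))
T=lambda u,v,z:plane("top",(250+u/3.2,40+(v-240)/3.2),z)[:2]
print("amb rear lo",T(111,538,18),"roof rear",T(111,523,58),"front",T(115,420,38),"tray",T(41,570,14),T(197,570,14))
print("crane rear lo",T(320,548,18),"hook",T(322,400,60),"tray",T(240,573,14),T(397,575,14))
print("tractor roof rear",T(543,510,66),"roof L,R",T(522,480,66),T(569,480,66),"rear lo",T(535,522,20),"tray",T(455,566,14),T(614,562,14))
```

```text
pickup [563.618 196.705] [567.226 324.703] -1.614607884601645 bay [634.395 258.76 ]
pickup rear [581.886 256.4  ] [582.385 256.538]
amb rear lo [567.475  93.698] roof rear [567.052  88.66 ] front [661.23   89.872] tray [541.551 151.857] [541.265  22.538]
crane rear lo [558.546 -78.408] hook [667.534 -78.275] tray [538.666 -12.893] [ 536.853 -141.456]
tractor roof rear [ 574.104 -248.898] roof L,R [ 598.417 -233.362] [ 598.363 -269.805] rear lo [ 579.695 -253.624] tray [ 544.423 -188.873] [ 547.804 -318.272]
```

Request:
drive_tool:
  slide:
    - [-0.07,0.1,1]
    - [0,0,1]
    - [0,0,1]
    - [0,0,0.9]
    - [0,0,0.45]
    - [0,0,0.15]
    - [0,0,0]
    - [0,0,0]
  twist:
    - [0,0,0]
    - [0,0,0]
    - [0,0,0]
    - [0,0,0]
    - [0,0,0]
    - [0,0,0]
    - [0,0,0]
    - [0,0,0]
  fingers: [1,1,1,1,1,1,1,1]

```text
time: 24.78
eef_pos: [632.8, 256.7, 31.4]
tool_rot: [0.016, 1.0, 0.0, 0.0]
wrist_force: [0.1, 0.4, -1.9]
grip_width: 43.2
gripper_force: 42.0
```

Request:
drive_tool:
  slide:
    - [0,0,0.07]
    - [0,0,0]
    - [0,0,0]
    - [0,0,0]
    - [0,0,0]
    - [0,0,-0.5]
    - [0,0,-1]
    - [0,0,-1]
    - [0,0,-1]
    - [0,0,-1]
    - [0,0,-1]
    - [0.5,0,-1]
  twist:
    - [0,0,0]
    - [0,0,0]
    - [0,0,0]
    - [0,0,0]
    - [0,0,0]
    - [0,0,0]
    - [0,0,0]
    - [0,0,0]
    - [0,0,0]
    - [0,0,0]
    - [0,0,0]
    - [0,0,0]
  fingers: [1,0.4,0.4,0.4,0.4,0.3,0.2,0,0,0,0,0]

```text
time: 25.78
eef_pos: [623.9, 256.6, 161.0]
tool_rot: [0.017, 1.0, 0.0, 0.001]
wrist_force: [-0.4, -0.3, 0.2]
grip_width: 85.5
gripper_force: 0.0
```

Request:
drive_tool:
  slide:
    - [1,0.8,0]
    - [1,0.8,0]
    - [1,0.8,0]
    - [1,0.8,0]
    - [1,0.8,0]
    - [0.5,0.8,0]
    - [0,0.8,0]
    - [0,0.8,0]
    - [0,0.5,0]
    - [0,0,0]
    - [0,0,0]
  twist:
    - [0,0,0]
    - [0,0,0]
    - [0,0,0]
    - [0,0,0]
    - [0,0,0]
    - [0,0,0]
    - [0,0,0]
    - [0,0,0]
    - [0,0,0]
    - [0,0,0]
    - [0,0,0]
  fingers: [0,0,0,0,0,0,0,0,0,0,0]

```text
time: 26.7
eef_pos: [517.1, 398.5, 159.2]
tool_rot: [0.016, 1.0, -0.0, 0.0]
wrist_force: [0.6, -0.7, 0.2]
grip_width: 85.3
gripper_force: 0.0
```

Run:
```python
from h import *
o=bot.get_obs(); print(o["time"],o["eef_pos"],o["joint_velocities"])
t=bot.get_image("top"); cv2.imwrite("pics/t12.png",t)
a=cv2.resize(t[40:205,160:450],(800,455),interpolation=cv2.INTER_CUBIC); cv2.imwrite("pics/v12.png",a)
```

```text
26.7 [517.123 398.46  159.24 ] [ 0.019 -0.005  0.019  0.022  0.004 -0.004  0.001]
```

Run:
```python
from h import *
# numeric check: change between start picture and now around each bay, as world extent at mid height
a,b=cv2.imread("pics/top0.png"),cv2.imread("pics/t12.png")
d=cv2.GaussianBlur(cv2.absdiff(a,b),(3,3),0).max(2)
B={"pickup":(632.5,256.5),"amb":(613,88.5),"crane":(609,-78),"tractor":(616,-252)}
for n,(x,y) in B.items():
    p=proj("top",np.array([x,y,30.])).astype(int); r=d[p[1]-26:p[1]+26,p[0]-20:p[0]+20]
    ys,xs=np.nonzero(r>25); W=np.array([plane("top",(u+p[0]-20.,v+p[1]-26.),30)[:2] for u,v in zip(xs,ys)])
    print(n,p,len(xs),np.percentile(W,[2,50,98],axis=0).round(1).tolist())
```

```text
pickup [223 108] 530 [[581.0, 229.7], [616.8, 251.0], [673.4, 283.0]]
amb [286 114] 403 [[561.3, 63.3], [602.1, 85.1], [654.2, 109.8]]
crane [350 116] 390 [[555.5, -98.6], [593.1, -75.3], [678.1, -54.5]]
tractor [417 113] 576 [[574.0, -277.5], [609.0, -248.4], [651.3, -222.6]]
```

```bash
python3 -c "
from cell import bot
print(bot.close_job())"
```

```text
the job is handed in; nothing more can be done
None
```

All four wooden vehicles are parked in their own kind's trays, and the job was handed in with the robot clock at about 27 s of the 109 s allowed. By camera estimate each is within about 6 mm of its bay's centre. The pot and bowl were never touched as far as I saw. I did not see the verdict, and the pickup's final position was checked by image measurement only, not by eye.

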